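# Clamp the sharpening stone in its holder, fine side up

## Robot

A 6-joint arm with a two-finger parallel gripper is mounted at the origin on the work surface. World frame = base frame: x ahead of the robot, y to its left, z up, the work surface at z = 0. Lengths are in m, angles in rad, forces in N, time in s.
With the tool pointing down it reaches from about 0.35 to 0.975 m from the base axis. Payload 4.9 kg.
Tool frame: the origin (TCP) lies midway between the tips of the shut fingers; the grasp point (between the pads) lies 19 mm behind it (ctrl.hold_point_z is the distance from the TCP to the grasp point, in m); z points along the fingers, y is the line along which they close (so a half turn about z gives the same grasp; the last joint's range is limited). The gripper opens to 85 mm and grips with 20 to 120 N. Pads are 22 mm wide; open, the fingers measure 114 mm over their backs; the gripper's body (76 mm by 85 mm) begins 54 mm behind the grasp point. The pads swing forward as they close: fully open they stand 13 mm farther back than shut.
Start: joints at [-1.457, 0.053, 1.613, -0, 1.476, -0.119], TCP at [0.144, -0.608, 0.231] pointing down, gripper open.
Joint ranges: [-3.01, 3.01], [-1.01, 2.22], [0.06, 2.58], [-1.02, 4.17], [0.09, 2.62], [-3.14, 3.14]. Speed limits (rad/s): [2.57, 2.57, 3.14, 3.14, 3.14, 3.14].

## Interface

Orientations are given as a rotation vector (axis times angle).
In Python, from station import status, viewer, finish_job, ctrl gives the robot as it stands.
- The arm moves only by the shell command python3 -m jog 'ROWS' [FORCE]. ROWS is JSON, a list of rows, each a list of 7 numbers: the turn, a rotation vector about the tool's x, y, z each as a share of 5 degrees, from -1 to 1, then the shift along the tool's x, y, z each as a share of 30 mm, from -1 to 1, then the opening, from -1 (shut) to 1 (fully open). A call has 1 to 5 rows; each row shifts and turns the commanded pose from where the row before left it, along the tool's axes as they then stand; what a row does not reach is not made up. A row lasts 1/8 s, in which the tool goes at most 62.5 mm and 10.7 degrees, less where a joint would pass 70% of its speed; a pose out of reach is approached as far as the arm can. A call with a number of a shift or a turn outside -1 to 1 is refused whole. A call with a gripper value outside its range is refused whole. The fingers move at their own pace and stop on an object; FORCE is the grip in N (left out, the last holds). Time passes only in rows, so rows that do not move let the fingers close. It gives the time, the measured TCP pose, the force, the opening and the grip force at its end, in the units of the state.
- status.get_obs(): the state, without advancing time (a new reading comes with each control period).
- viewer.get_image(name): name is "scene" or "top"; returns a dict with "img" (384x512x3 uint8, red, green, blue), "fovy" (degrees; the focal length in pixels is half the picture's height over the tangent of half this angle, whatever the lens; pixels are square), "cx", "cy" (the principal point, pixels), "rvec" (rotation vector, rad) and "tvec" (3), from world to camera coordinates, as OpenCV has them. Camera axes: x right, y down, z forward; pixel columns grow to the right and rows downward; lengths in m; the calibration is good to about 2 mm. A picture is of the moment at which its call begins. There is no depth.
- finish_job(): hands the job in; it is judged then, once.
The state is a dict: "t": time; "q": joint angles; "dq": joint speeds; "effort": joint torques, N m; "tool_pos": TCP position; "tool_rot": TCP orientation; "contact_force": force on the tool from outside, world axes, zero at the start; "wrist_torque": the same for the moment, N m; "opening": finger opening in m; "grip_force": force on a finger pad.
Only numpy, scipy, OpenCV 4.12 (cv2) and the standard library are available. Lean on these libraries where they do the work, as an engineer would, in place of code of your own. Each camera call takes 0.05 s, during which the arm holds its last target. There are 200 camera calls.

## Task

Take the sharpening stone that stands drying on the grey tray and lay it gently, without letting it fall or topple, on the bed of the stone holder with the orange fine side up, opening the holder's jaw first if it is in the way. Then slide the jaw up by its red tab so that the stone is pressed against the fixed end stop with no play. Leave the other tools and things where they are.

Things in the scene. Friction and masses are not known exactly. Their poses are not given: they have to be found in the camera images.
- stone: two-sided sharpening stone, 150 (its x) x 50 (y) x 25 (z), 0.4 kg; a 9 mm orange layer (fine side, faces +z) on a 16 mm dark grey one (coarse side, faces -z). Origin at its centre. At the start it stands free on one end on the grey tray (its -x end up), fine side facing anywhere in the half circle away from the robot
- tray: grey drying tray (flat slab fixed to the bench), 220 (x) x 200 (y) x 8 high; origin under its centre
- holder: stone holder fixed to the bench: wooden base 90 (x) x 320 (y) x 18 high, origin under its middle. On it, along its y: an aluminium end stop at the -y end (top 48 above the bench), a black rubber bed 40 wide (narrower than the stone), 138 long, its top 30 above the bench, aluminium side guides, and the sliding blue jaw at the +y end
- stop (a point): point on the bed's top at the face of the end stop, on the pocket's centre line; axes as the holder's, +y towards the jaw. The stone's place is y 0 to 150 mm from here, between side guides 55 apart (inner faces), 12 thick, 12 higher than the bed, at y 0-35 and 105-135; the pocket's sides are open at y 35-105 for the fingers, down to the base, 12 below the bed
- jaw (a joint): sliding jaw, in m: 0 = fully open (its face 185 mm from the stop face), grows as it slides towards the stop, 0.045 at most (140 mm); 0.035 touches a stone that lies against the stop. Stays where it is left; about 4 N to slide. Jaw block 54 wide, 20 thick, top 48 above the bench
- jaw_tab (a point): grip point of the red upright tab on the jaw: tab 40 wide (holder x), 10 thick (holder y), top 73 above the bench; this point at its mid-thickness, 58 above the bench. The jaw block's back is 43 mm from the tab's inner face, towards the stop; between them a thin plate, top 26 above the bench
- bottle: white plastic water bottle with a blue cap, standing, 58 diameter, 170 high; origin at the centre of its foot; stands on the drying tray
- truing: small off-white truing block, 60 x 45 x 22, lying on the drying tray; origin at the centre of its underside
- chisel: bench chisel lying beside the holder, about 250 long (along its y), 26 wide and high; origin near mid-length on the bench
- gauge: wooden marking gauge lying on the bench on the other side of the holder: beam 200 long along its y, dark fence 56 wide and 60 high; origin mid-length on the bench
- mallet: round wooden mallet lying on the bench, head 72 diameter x 120 long, handle 150 more along its +x; origin under the head's middle
- plane: hand plane on the bench, 220 long along its y, 60 wide, 85 high; origin under its middle
There are look-alikes about, which are no part of the job. What is meant by the stone is not yellow, and is the larger of those in its own colour.

How it is judged:
By the outcome, as a careful person would: the job done as asked, in the order asked, and still so for the second after the job is handed in, with the robot touching nothing.
It also fails if it takes over 64 s, if anything falls off the work surface, if the arm or the gripper's body presses on something with over 40 N, if the wrist force passes 120 N, or if a joint passes its speed limit or range.

## Working session

There is one attempt and no reset: what is moved stays moved. The work goes in short steps, Python scripts to look and compute and a shell command to move; the robot and the scene stay as the last step left them, time stands still between calls to the robot, and variables do not carry over. Pictures are saved under pics/ and viewed, at most 10 in all, crops included, and the job is handed in when it is done.

```bash
mkdir -p pics; ls; cat > h.py <<'E'
import numpy as np, cv2
from station import status, viewer, ctrl
def get(n,save=None):
    d=viewer.get_image(n)
    if save: cv2.imwrite('pics/'+save,d['img'][:,:,::-1])
    return d
def cam(d):
    f=d['img'].shape[0]/2/np.tan(np.radians(d['fovy'])/2)
    K=np.array([[f,0,d['cx']],[0,f,d['cy']],[0,0,1.]])
    R=cv2.Rodrigues(np.array(d['rvec'],float))[0]; return K,R,np.array(d['tvec'],float)
def ray(d,u,v):
    K,R,t=cam(d); return -R.T@t, R.T@np.linalg.inv(K)@np.array([u,v,1.])
def onz(d,u,v,z):
    c,r=ray(d,u,v); return c+r*(z-c[2])/r[2]
def tri(d1,p1,d2,p2):
    c1,r1=ray(d1,*p1);c2,r2=ray(d2,*p2)
    s=np.linalg.lstsq(np.c_[r1,-r2],c2-c1,rcond=None)[0]
    a,b=c1+s[0]*r1,c2+s[1]*r2; return (a+b)/2,np.linalg.norm(a-b)
def proj(d,P):
    K,R,t=cam(d); q=K@(R@np.array(P,float)+t); return q[:2]/q[2]
E
python3 - <<'E'
from h import *
import pickle
D={n:get(n) for n in('scene','top')}
pickle.dump(D,open('D0.pkl','wb'))
for n in D:
    d=D[n];cv2.imwrite(f'pics/{n}0.png',cv2.resize(d['img'][:,:,::-1],(800,600),interpolation=cv2.INTER_CUBIC)); c,r=ray(d,256,192);print(n,d['fovy'],d['cx'],d['cy'],c,r)
o=status.get_obs();print(o['t'],o['tool_pos'],o['tool_rot'],o['opening'],ctrl.hold_point_z)
E
```

```text
pics
scene 55.42525519385838 256.76314849012846 192.35257404259443 [ 1.04396826 -0.04702196  0.80144384] [-0.55509275  0.05209318 -0.8301588 ]
top 54.961975552481455 247.45379824213222 188.9571174199414 [0.40749037 0.03606813 0.83428916] [ 0.21603354 -0.0342616  -0.97609407]
0.1 [ 0.14410758 -0.60758396  0.23017415] [-3.11847495e+00 -3.64662665e-01 -3.38254208e-05] 0.08545546251044679 0.0187
```

View pics/scene0.png

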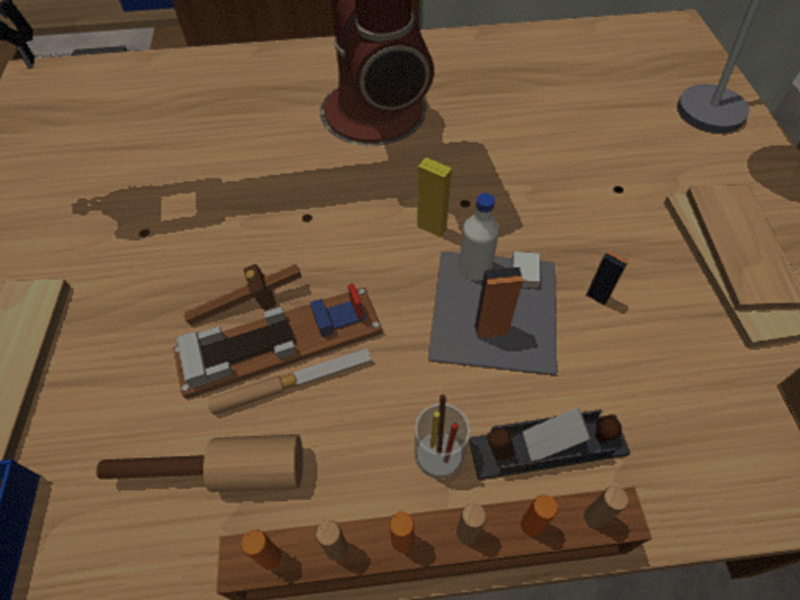

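View pics/top0.png

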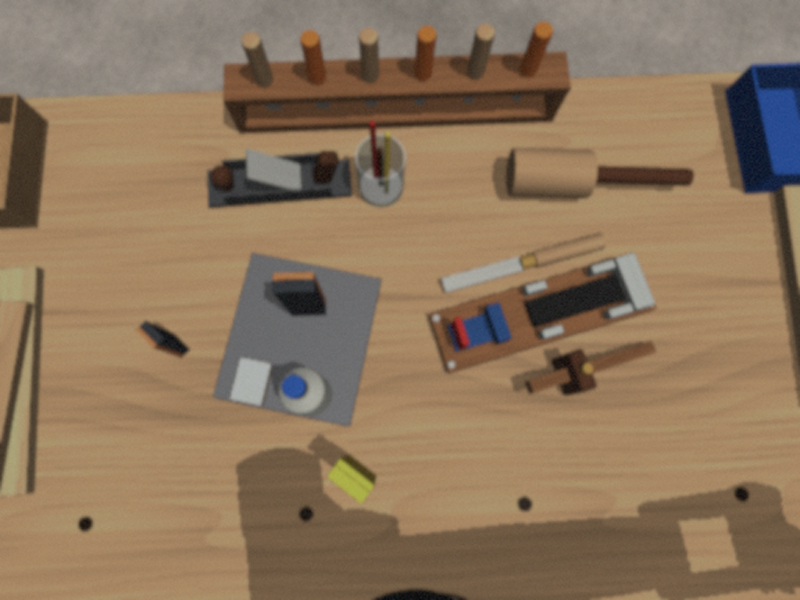

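Scene view (800x600 picture) shows the following:
- **Tall orange/dark-grey stone:** stands on the tray at (497,305), also at (300,293) in the top view. Its orange face points away from the robot.
- **Look-alikes:** a small dark/orange block at (606,278), and a yellow block at (433,197).
- **Choice:** the tray one is the stone, because it is the larger of its colour and is not yellow.
- **Holder:** at (280,340), with the stop on the left (-y) and the jaw with its red tab on the right.

One enlarged crop will confirm this and give me the corners.

```bash
python3 - <<'E'
from h import *
import pickle
D=pickle.load(open('D0.pkl','rb'))
def crop(n,x,y,w,h,s):
    im=D[n]['img'][y:y+h,x:x+w,::-1]; im=cv2.convertScaleAbs(im,alpha=1.6)
    return cv2.resize(im,(w*s,h*s),interpolation=cv2.INTER_CUBIC)
# each 400x300 panel
a=crop('scene',290,160,66,60,5)[:300,:330]
b=crop('top',165,165,66,60,5)
c=crop('scene',105,175,145,80,2); c=crop('scene',108,175,156,80,3)
d=crop('top',265,155,156,90,3)
W=800;im=np.zeros((600,800,3),np.uint8)
im[:300,:330]=a;im[300:600,:330]=b;im[:240,331:799]=c;im[300:570,331:799]=d
cv2.imwrite('pics/crop1.png',im)
for n in D:
    I=D[n]['img'];H=cv2.cvtColor(I,cv2.COLOR_RGB2HSV)
    for nm,lo,hi in(('red',(0,170,60),(6,255,255)),('red',(174,170,60),(180,255,255)),('blue',(105,120,30),(125,255,255)),('orange',(5,120,60),(16,255,255)),('bed',(0,0,0),(180,255,35)),('tray',(110,10,50),(150,60,130))):
        m=cv2.inRange(H,lo,hi);k,l,s,ce=cv2.connectedComponentsWithStats(m)
        for i in range(1,k):
            if s[i,4]>25:
                r=cv2.minAreaRect(np.argwhere(l==i)[:,::-1].astype(np.float32))
                print(n,nm,s[i],ce[i].round(1),cv2.boxPoints(r).round(1).tolist() if s[i,4]>60 else '')
E
```

```text
scene red [223 182   9  21  77] [227.  190.6] [[221.8000030517578, 182.39999389648438], [226.60000610351562, 180.8000030517578], [233.3000030517578, 200.89999389648438], [228.5, 202.5]]
scene red [286 271   7  18  44] [289.  278.7] 
scene blue [ 77   0  34   7 185] [92.7  2.4] [[77.0, 0.0], [110.0, 0.0], [110.0, 6.0], [77.0, 6.0]]
scene blue [306 124  10  11  90] [310.2 128.6] [[306.0, 124.0], [315.0, 124.0], [315.0, 134.0], [306.0, 134.0]]
scene blue [200 192  12  18 114] [205.  200.8] [[198.60000610351562, 193.89999389648438], [205.1999969482422, 191.39999389648438], [211.1999969482422, 207.39999389648438], [204.60000610351562, 209.89999389648438]]
scene blue [210 194  18  15 164] [219.  200.8] [[209.5, 197.5], [223.89999389648438, 192.6999969482422], [227.8000030517578, 204.39999389648438], [213.39999389648438, 209.1999969482422]]
scene blue [  0 294  25  90 859] [  8.8 329.3] [[-0.0, 294.0], [24.0, 294.0], [24.0, 383.0], [0.0, 383.0]]
scene orange [ 97  16  23  16 251] [107.3  24. ] [[97.0, 16.0], [119.0, 16.0], [119.0, 31.0], [97.0, 31.0]]
scene orange [  0  26  10  24 128] [ 3.
[... 9974 characters left out ...]
.20001220703125, 175.89999389648438], [398.6000061035156, 190.0], [340.70001220703125, 208.0]]
top bed [178 185  29  16 302] [193.5 193.1] [[177.89999389648438, 188.3000030517578], [204.6999969482422, 184.60000610351562], [206.6999969482422, 198.89999389648438], [179.8000030517578, 202.60000610351562]]
top bed [100 211  19  14 100] [109.2 218.3] [[98.0, 213.0], [103.0, 208.0], [118.0, 223.0], [113.0, 228.0]]
top bed [354 229  15  13  56] [360.9 232.7] 
top bed [361 243   9   8  39] [365.2 247.1] 
top bed [472 313   6   7  28] [474.2 315.9] 
top bed [193 326   6   6  27] [195.3 328.5] 
top bed [242 378  48   6 185] [265.7 381.3] [[242.0, 383.0], [242.0, 378.0], [289.0, 378.0], [289.0, 383.0]]
```

View pics/crop1.png

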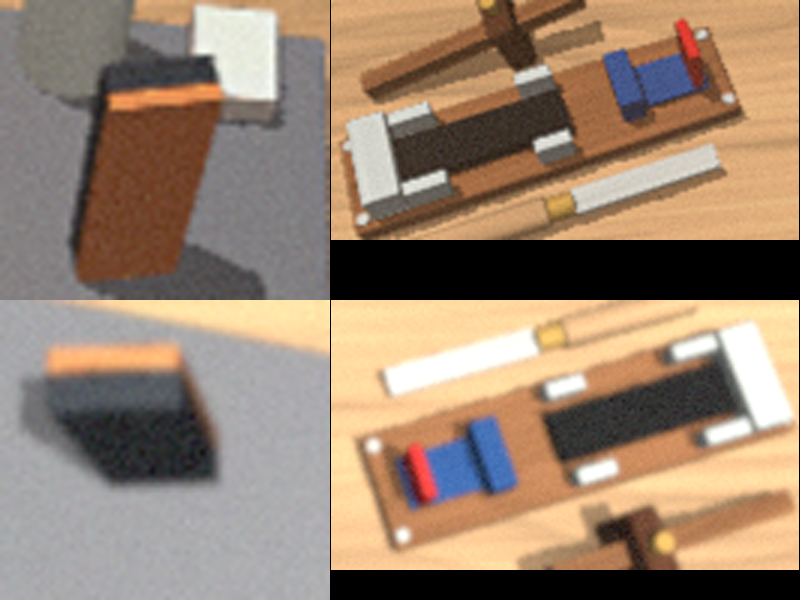

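The crop confirms it: the big orange/grey block stands on the tray with its orange face away from the robot. Stone top-face corners (crop pixels) are about (107,108), (220,100), (212,58) and (108,62) in the scene panel, and (47,47), (181,45), (183,104) and (55,112) in the top panel. The jaw is open with a gap before the bed.

```bash
python3 - <<'E'
from h import *
import pickle
D=pickle.load(open('D0.pkl','rb'));S,T=D['scene'],D['top']
f=lambda o,of,s:(lambda x,y:(o[0]+(x-of[0]+.5)/s-.5,o[1]+(y-of[1]+.5)/s-.5))
a=f((290,160),(0,0),5);b=f((165,165),(0,300),5);c=f((108,175),(331,0),3);d=f((265,155),(331,300),3)
pts={ # scene crop, top crop
'st +x+y':(a(220,99),b(47,347)),'st +x-y':(a(107,107),b(181,345)),
'st -x+y':(a(212,57),b(55,412)),'st -x-y':(a(108,62),b(183,404)),
'base +y+x':(c(741,112),d(358,436)),'base +y-x':(c(705,25),d(403,550)),
'stoptop in +x':(c(402,205),d(720,332)),'stoptop in -x':(c(382,115),d(763,428)),
'stoptop out +x':(c(365,210),d(751,323)),'stoptop out -x':(c(346,122),d(793,418)),
'jawtop in +x':(c(630,118),d(497,417)),'jawtop in -x':(c(604,58),d(517,489)),
'jawtop out +x':(c(645,112),d(468,424)),
'jawtop out -x':(c(625,50),d(485,494)),
'bed stop +x':(c(408,180),d(708,368)),
'bed jaw +x':(c(573,140),d(545,415)),'bed jaw -x':(c(560,92),d(561,460)),
'tabtop +x':(c(697,57),d(412,446)),'tabtop -x':(c(682,20),d(429,500)),
}
R={}
for k,(p,q) in pts.items():
    P,e=tri(S,p,T,q);R[k]=P;print(k,P.round(4),'gap %.4f'%e)
t=[R[k] for k in R if k[:3]=='st ']
print('sides',np.linalg.norm(t[0]-t[1]),np.linalg.norm(t[2]-t[3]),np.linalg.norm(t[0]-t[2]),np.linalg.norm(t[1]-t[3]))
print('stone c',np.mean(t,0), 'yaw +y edge deg',[np.degrees(np.arctan2(*(u-v)[[1,0]])) for u,v in((t[0],t[1]),(t[2],t[3]))])
print('front bottom', onz(S,*a(77,283),.008),onz(S,*a(178,274),.008),'near bottom',onz(T,*b(110,483),.008),onz(T,*b(216,478),.008))
print('top corners at z.158 scene',[onz(S,*p,.158).round(4)[:2] for p in (pts[k][0] for k in list(pts)[:4])],'top',[onz(T,*p,.158).round(4)[:2] for p in (pts[k][1] for k in list(pts)[:4])])
# bottle cap
print('bottle', tri(S,(310.2,128.6),T,(187.7,246.9)))
E
```

```text
st +x+y [0.5992 0.1658 0.155 ] gap 0.0019
st +x-y [0.5979 0.1154 0.1555] gap 0.0005
st -x+y [0.5746 0.1657 0.1526] gap 0.0032
st -x-y [0.5748 0.1175 0.1569] gap 0.0049
base +y+x [ 0.5701 -0.0328  0.0075] gap 0.0009
base +y-x [ 0.482  -0.0582  0.0152] gap 0.0035
stoptop in +x [ 0.6347 -0.3064  0.0297] gap 0.0052
stoptop in -x [ 0.5574 -0.3243  0.0409] gap 0.0038
stoptop out +x [ 0.6392 -0.3305  0.0352] gap 0.0011
stoptop out -x [ 0.5633 -0.3488  0.0437] gap 0.0014
jawtop in +x [ 0.5765 -0.1295  0.0292] gap 0.0106
jawtop in -x [ 0.5206 -0.1432  0.0357] gap 0.0003
jawtop out +x [ 0.5721 -0.1126  0.027 ] gap 0.0012
jawtop out -x [ 0.5173 -0.1221  0.0386] gap 0.0057
bed stop +x [ 0.6093 -0.302   0.0204] gap 0.0031
bed jaw +x [ 0.5805 -0.1751  0.0084] gap 0.0019
bed jaw -x [ 0.5425 -0.1813  0.0239] gap 0.0013
tabtop +x [ 0.5498 -0.0649  0.0667] gap 0.0005
tabtop -x [ 0.5111 -0.0744  0.0658] gap 0.0002
sides 0.0504144056657382 0.04840754754382085 0.024645225020520908 0.02315763166600905
stone c [0.58662729 0.14108024 0.15500594] yaw +y edge deg [np.float64(88.51133782564516), np.float64(90.23476563141547)]
front bottom [0.60054817 0.11622394 0.008     ] [0.6014485  0.16736953 0.008     ] near bottom [0.57540132 0.1661241  0.008     ] [0.57573987 0.11781574 0.008     ]
top corners at z.158 scene [array([0.6013, 0.1638]), array([0.5996, 0.1145]), array([0.5785, 0.1655]), array([0.5757, 0.1197])] top [array([0.5985, 0.1662]), array([0.5972, 0.1154]), array([0.573 , 0.1631]), array([0.5741, 0.1149])]
bottle (array([0.45935278, 0.13893035, 0.17066356]), np.float64(2.645990229413969e-06))
```

```bash
python3 - <<'E'
from h import *
import pickle
D=pickle.load(open('D0.pkl','rb'));S,T=D['scene'],D['top']
f=lambda o,of,s:(lambda x,y:(o[0]+(x-of[0]+.5)/s-.5,o[1]+(y-of[1]+.5)/s-.5))
c=f((108,175),(331,0),3);d=f((265,155),(331,300),3)
P=[('base+y+x',.018,(741,110),(358,436)),('base+y-x',.018,(707,27),(403,550)),
('stop in +x',.048,(402,205),(720,332)),('stop in -x',.048,(382,115),(763,428)),
('stop out +x',.048,(365,210),(751,323)),('stop out -x',.048,(346,122),(793,418)),
('jaw in +x',.048,(628,117),(497,417)),('jaw in -x',.048,(604,58),(517,489)),
('jaw out +x',.048,(648,110),(468,424)),('jaw out -x',.048,(625,50),(485,494)),
('bed stop +x',.030,(413,178),(710,368)),('bed stop -x',.03,(397,131),(728,405)),
('bed jaw +x',.03,(575,135),(545,415)),('bed jaw -x',.03,(560,88),(561,460)),
('tab +x',.073,(697,55),(412,446)),('tab -x',.073,(682,20),(429,500)),
]
R={}
for n,z,p,q in P:
    s=onz(S,*c(*p),z);t=onz(T,*d(*q),z);R[n]=(s+t)/2;print(n,s[:2].round(4),t[:2].round(4),R[n][:2].round(4))
# yaw from long directions
for u,v in (('tab +x','stop in +x'),):pass
m=lambda a:(R[a+' +x']+R[a+' -x'])[:2]/2
for a in('stop in','jaw in','jaw out','tab','bed stop','bed jaw','stop out'):
    e=(R[a+' +x']-R[a+' -x'])[:2];print(a,m(a).round(4),'w %.4f'%np.linalg.norm(e),'xdir %.1f'%np.degrees(np.arctan2(e[1],e[0])))
v=m('tab')-m('stop in');print('axis y',np.degrees(np.arctan2(v[1],v[0])),np.linalg.norm(v));v/=np.linalg.norm(v)
for a in('jaw in','jaw out','bed stop','bed jaw'):
    w=m(a)-m('stop in');print(a,w@v,w@[v[1],-v[0]])
print(R['base+y+x'],R['base+y-x'])
E
```

```text
base+y+x [ 0.5743 -0.0333] [ 0.5681 -0.0315] [ 0.5712 -0.0324]
base+y-x [ 0.4867 -0.0548] [ 0.4815 -0.0596] [ 0.4841 -0.0572]
stop in +x [ 0.6452 -0.2976] [ 0.6295 -0.3014] [ 0.6374 -0.2995]
stop in -x [ 0.5626 -0.3197] [ 0.556  -0.3231] [ 0.5593 -0.3214]
stop out +x [ 0.6461 -0.3252] [ 0.6355 -0.3253] [ 0.6408 -0.3253]
stop out -x [ 0.5658 -0.3478] [ 0.5625 -0.3459] [ 0.5641 -0.3469]
jaw in +x [ 0.588  -0.1239] [ 0.5721 -0.1308] [ 0.58   -0.1274]
jaw in -x [ 0.529  -0.1415] [ 0.5188 -0.1406] [ 0.5239 -0.1411]
jaw out +x [ 0.5834 -0.1077] [ 0.5677 -0.1093] [ 0.5756 -0.1085]
jaw out -x [ 0.5231 -0.124 ] [ 0.5162 -0.1174] [ 0.5197 -0.1207]
bed stop +x [ 0.6128 -0.2967] [ 0.6068 -0.2979] [ 0.6098 -0.2973]
bed stop -x [ 0.5679 -0.3128] [ 0.5779 -0.3076] [ 0.5729 -0.3102]
bed jaw +x [ 0.5889 -0.169 ] [ 0.5759 -0.1705] [ 0.5824 -0.1697]
bed jaw -x [ 0.5424 -0.1809] [ 0.5415 -0.179 ] [ 0.542 -0.18 ]
tab +x [ 0.5522 -0.0643] [ 0.5486 -0.0643] [ 0.5504 -0.0643]
tab -x [ 0.5164 -0.074 ] [ 0.5102 -0.0735] [ 0.5133 -0.0738]
stop in [ 0.5983 -0.3104] w 0.0811 xdir 15.7
jaw in [ 0.552  -0.1342] w 0.0578 xdir 13.7
jaw out [ 0.5476 -0.1146] w 0.0572 xdir 12.3
tab [ 0.5318 -0.069 ] w 0.0383 xdir 14.3
bed stop [ 0.5914 -0.3038] w 0.0391 xdir 19.2
bed jaw [ 0.5622 -0.1748] w 0.0417 xdir 14.2
stop out [ 0.6025 -0.3361] w 0.0796 xdir 15.7
axis y 105.40500952324753 0.25040158681316144
jaw in 0.1822062558578166 0.0021366535931928443
jaw out 0.2022642552703669 0.003131468147648038
bed stop 0.008292669053654379 -0.004936378730156707
bed jaw 0.1403292425090565 0.0011686513707193022
[ 0.57120149 -0.03238632  0.018     ] [ 0.48410027 -0.05723458  0.018     ]
```

Measured:
- **Stone:** upright at (0.588, 0.141), top near 0.157, fine side facing +X (the tray and 50x25 checks agree).
- **Holder:** yaw about 15°, stop near (0.596, -0.312), jaw fully open (about 183 mm from the stop).

Plan: grip the stone across its 50 mm width with the tool tilted back toward the robot, then lay it down with the tool leaning over the stop side.

```bash
cat > q.py <<'E'
from h import *
o=status.get_obs();R=cv2.Rodrigues(np.array(o['tool_rot'],float))[0]
print('t',round(o['t'],2),'q',np.round(o['q'],3).tolist(),'p',np.round(o['tool_pos'],4).tolist(),'F',np.round(o['contact_force'],1).tolist(),'op',round(o['opening'],4),'gf',o['grip_force'])
print('x',R[:,0].round(3),'y',R[:,1].round(3),'z',R[:,2].round(3))
E
python3 -m jog '[[0,0,0.89,0,0,-1,1],[0,0,0.89,0,0,-1,1],[0,0,0.89,0,0,-1,1],[0,0,0,0,0,0,1],[0,0,0,0,0,0,1]]'; python3 q.py
python3 -m jog '[[0,0,0,0.8,-1,0,1],[0,0,0,0.8,-1,0,1],[0,0,0,0.8,-1,0,1],[0,0,0,0.8,-1,0,1],[0,0,0,0.8,-1,0,1]]'
python3 -m jog '[[0,0,0,0.8,-1,0,1],[0,0,0,0.8,-1,0,1],[0,0,0,0.8,-1,0,1],[0,0,0,0.8,-1,0,1],[0,0,0,0.8,-1,0,1]]'; python3 q.py
```

```text
t: 0.72
tool_pos: [0.1441, -0.6076, 0.3195]
tool_rot: [-3.139, -0.001, 0.0]
contact_force: [-0.1, 0.3, -0.6]
opening: 0.0855
grip_force: 0.0
t 0.72 q [-1.457, 0.016, 1.505, 0.0, 1.623, 0.113] p [0.1441, -0.6076, 0.3195] F [-0.1, 0.3, -0.6] op 0.0855 gf 0.0
x [ 1.     0.001 -0.   ] y [ 0.001 -1.    -0.002] z [-0.     0.002 -1.   ]
t: 1.35
tool_pos: [0.2646, -0.4564, 0.3186]
tool_rot: [-3.138, -0.001, 0.002]
contact_force: [0.6, -0.6, 0.4]
opening: 0.0855
grip_force: 0.0
t: 1.98
tool_pos: [0.3844, -0.3065, 0.3188]
tool_rot: [-3.139, -0.001, 0.004]
contact_force: [-0.4, -0.3, -0.1]
opening: 0.0852
grip_force: 0.0
t 1.98 q [-0.825, -0.306, 1.797, 0.0, 1.655, 0.746] p [0.3844, -0.3065, 0.3188] F [-0.4, -0.3, -0.1] op 0.0852 gf 0.0
x [ 1.     0.    -0.002] y [ 0.    -1.    -0.003] z [-0.002  0.003 -1.   ]
```

```bash

python3 -m jog '[[0,0,0,0.8,-1,0,1],[0,0,0,0.8,-1,0,1],[0,0,0,0.8,-1,0,1],[0,0,0,0.8,-1,0,1],[0,0,0,0.8,-1,0,1]]' >/dev/null
python3 -m jog '[[0,0,0,0.8,-1,0,1],[0,0,0,0.8,-1,0,1],[0,0,0,0.8,-1,0,1],[0,0,0,0.8,-1,0,1],[0,0,0,0.8,-1,0,1]]' >/dev/null
python3 -m jog '[[0,0,0,0.8,-1,0,1],[0,0,0,0.8,-1,0,1],[0,0,0,0.8,-1,0,1],[0,0,0,0.8,-1,0,1],[0,0,0,0.8,-0.9,0,1]]'; python3 q.py
python3 -m jog '[[0,-1,0,0,0,0,1],[0,-1,0,0,0,0,1],[0,-1,0,0,0,0,1],[0,-1,0,0,0,0,1],[0,-1,0,0,0,0,1]]' > /dev/null; python3 q.py
python3 - <<'E'
# fit simple kinematics from logged poses: q1,q2,q4 -> r,z
import numpy as np
from scipy.optimize import least_squares
E
```

```text
t: 3.85
tool_pos: [0.7443, 0.1398, 0.318]
tool_rot: [3.141, 0.001, -0.007]
contact_force: [0.5, -0.2, -0.7]
opening: 0.0856
grip_force: 0.0
t 3.85 q [0.088, 0.332, 1.154, -0.0, 1.66, 1.658] p [0.7443, 0.1398, 0.318] F [0.5, -0.2, -0.7] op 0.0856 gf 0.0
x [ 1.     0.001 -0.004] y [ 0.001 -1.     0.   ] z [-0.004 -0.    -1.   ]
t 4.47 q [0.074, 0.639, 0.791, 0.038, 2.153, 1.658] p [0.7439, 0.1387, 0.3185] F [0.8, 0.4, -0.1] op 0.0857 gf 0.0
x [ 0.903  0.    -0.429] y [ 0. -1. -0.] z [-0.429 -0.    -0.903]
```

```bash
cat > kin.py <<'E'
import numpy as np
from scipy.optimize import least_squares
from scipy.spatial.transform import Rotation as Ro
L=[([-1.457,.053,1.613,0,1.476,-.119],[.14411,-.60758,.23017]),([-1.457,.016,1.505,0,1.623,.113],[.1441,-.6076,.3195]),([-.825,-.306,1.797,0,1.655,.746],[.3844,-.3065,.3188]),([.088,.332,1.154,0,1.66,1.658],[.7443,.1398,.318]),([.074,.639,.791,.038,2.153,1.658],[.7439,.1387,.3185])]
Y=lambda a:Ro.from_euler('y',a).as_matrix(); Z=lambda a:Ro.from_euler('z',a).as_matrix()
v=np.array
def fk(q,k):
    a0,d1,l,a2,a3,d4,d6=k
    A=Z(q[0]);B=A@Y(q[1]);C=B@Y(q[2]);D=C@Z(q[3]);E=D@Y(q[4]);F=E@Z(q[5])@Z(-np.pi/2)
    return A@v([a0,l,d1])+B@v([0,0,a2])+C@v([a3,0,d4])+E@v([0,0,d6]),F
def fit():
    return least_squares(lambda k:np.r_[np.concatenate([fk(q,k)[0]-p for q,p in L]),1e-3*(k-v([0,.3,.07,.5,0,.5,.2]))],v([0,.3,.07,.5,0,.5,.2])).x
lo=v([-3.01,-1.01,.06,-1.02,.09,-3.14]);hi=v([3.01,2.22,2.58,4.17,2.62,3.14])
def ik(p,R,k,q0):
    g=lambda q:(lambda a,b:np.r_[(a-p),.3*Ro.from_matrix(b.T@R).as_rotvec()])(*fk(q,k))
    s=least_squares(g,np.clip(q0,lo+.01,hi-.01),bounds=(lo,hi));return s.x,np.linalg.norm(s.fun)
E
python3 - <<'E'
from kin import *
k=fit();print(k.round(4))
for q,p in L:print((fk(q,k)[0]-p).round(4),end=' ')
print(fk(L[4][0],k)[1].round(3))
q0=v(L[4][0])
# pick poses and place option A (stone x -> -yh) / B (stone x -> +yh)
th=np.radians(14.8);yh=v([-np.sin(th),np.cos(th),0]);xh=v([np.cos(th),np.sin(th),0]);Zu=v([0,0,1.])
for al in(45,50,55,60):
    a=np.radians(al);z=v([-np.sin(a),0,-np.cos(a)]);y=v([0,-1.,0]);x=np.cross(y,z);R=np.c_[x,y,z]
    G=v([.588,.141,.096]);p=G+.022*z;q,e=ik(p,R,k,q0);print(al,'pick',q.round(2),round(e,4))
    q,e=ik(p-.15*z,R,k,q0);print('   back',q.round(2),round(e,4))
    for n,s in(('A',-1),('B',1)):
        sx=s*yh; z=np.cos(a)*sx-np.sin(a)*Zu; sy=np.cross(Zu,sx); y=-sy; x=np.cross(y,z)
        p=v([.596,-.312,.044])+.07*yh+.022*z
        best=min((ik(p,np.c_[x,y,z],k,v([-.4,.6,1.2,j4,1.4,j6])) for j4 in(-.8,.8,2) for j6 in(-2,0,2)),key=lambda t:t[1]);print('   ',n,best[0].round(2),round(best[1],4))
E
```

```text
[-0.0046  0.241   0.0742  0.4265  0.0986  0.6143  0.2801]
[ 0.     -0.      0.0001] [0. 0. 0.] [-0.0002 -0.0001 -0.0005] [-0.0001  0.0004 -0.0001] [ 0.0001 -0.0002  0.0004] [[-0.904 -0.001 -0.428]
 [-0.001  1.     0.   ]
 [ 0.428  0.    -0.904]]
45 pick [ 0.09  0.61  1.32  0.07  1.99 -1.48] 0.0
   back [ 0.08  0.75  0.94  0.07  2.24 -1.47] 0.0
    A [-0.27  0.21  1.97 -1.02  0.8   0.16] 0.0
    B [-0.69  0.62  1.41  0.43  1.77  2.13] 0.0
50 pick [ 0.08  0.66  1.28  0.07  2.07 -1.48] 0.0
   back [ 0.07  0.83  0.86  0.08  2.32 -1.47] 0.0
    A [-0.29  0.19  1.96 -0.87  0.8   0.02] 0.0
    B [-0.68  0.58  1.45  0.39  1.7   2.14] 0.0
55 pick [ 0.08  0.71  1.24  0.08  2.15 -1.48] 0.0
   back [ 0.07  0.91  0.78  0.09  2.41 -1.46] 0.0
    A [-0.32  0.18  1.94 -0.73  0.8  -0.11] 0.0
    B [-0.66  0.53  1.48  0.35  1.63  2.15] 0.0
60 pick [ 0.08  0.76  1.2   0.09  2.22 -1.48] 0.0
   back [ 0.07  0.99  0.71  0.1   2.49 -1.46] 0.0
    A [-0.35  0.18  1.92 -0.6   0.82 -0.24] 0.0
    B [-0.65  0.49  1.52  0.31  1.56  2.16] 0.0
```

```bash

python3 -m jog '[[0,-1,0,0,0,0,1],[0,-1,0,0,0,0,1],[0,-1,0,0,0,0,1],[0,-1,0,0,-0.08,0,1],[0,-1,0,0,0,0,1]]' >/dev/null
python3 -m jog '[[0,-1,0,0,0,0,1],[0,-0.9,0,0,0,0,1],[0,0,0,0.5,0,0,1],[0,0,0,1,0,0,1],[0,0,0,1,0,0,1]]' >/dev/null; python3 q.py
python3 -m jog '[[0,0,0,1,0,0,1],[0,0,0,0.3,0,0.3,1],[0,0,0,0,0,1,1],[0,0,0,0,0,1,1],[0,0,0,0,0,1,1]]' >/dev/null
python3 -m jog '[[0,0,0,0,0,1,1],[0,0,0,0,0,1,1],[0,0,0,0,0,0,1],[0,0,0,0,0,0,1]]' >/dev/null; python3 q.py
python3 - <<'E'
from h import *
S=get('scene');T=get('top')
def crop(d,x,y,w,h,s): return cv2.resize(cv2.convertScaleAbs(d['img'][y:y+h,x:x+w,::-1],alpha=1.5),(w*s,h*s),interpolation=cv2.INTER_CUBIC)
cv2.imwrite('pics/pre.png',np.hstack([crop(S,260,100,100,150,4),crop(T,140,110,100,150,4)]))
E
```

```text
t 5.72 q [0.062, 1.08, 0.426, 0.124, 2.618, 1.712] p [0.7512, 0.1386, 0.229] F [0.1, -0.2, 0.4] op 0.0856 gf 0.0
x [ 0.551  0.    -0.834] y [-0.008 -1.    -0.006] z [-0.834  0.01  -0.551]
t 6.85 q [0.072, 0.838, 1.008, 0.092, 2.275, 1.67] p [0.6375, 0.14, 0.1101] F [-0.0, 0.0, 0.3] op 0.0855 gf 0.0
x [ 0.554  0.    -0.832] y [-0.008 -1.    -0.006] z [-0.832  0.01  -0.554]
```

View pics/pre.png

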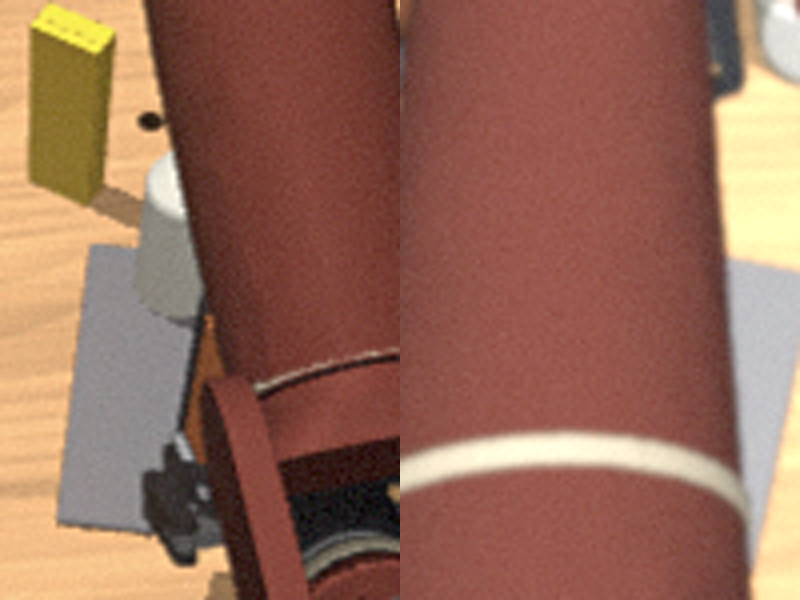

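The stone is visible left of the wrist, with the fingers straddling it. The forearm clears both stone and bottle by calculation. Next I advance and close.

```bash

python3 -m jog '[[0,-0.75,0,-0.42,-0.03,0,1],[0,0,0,0,0,0.8,1],[0,0,0,0,0,0.8,1],[0,0,0,0,0,0.8,1],[0,0,0,0,0,0,1]]' >/dev/null; python3 q.py
python3 -m jog '[[0,0,0,0,0,0,-1],[0,0,0,0,0,0,-1],[0,0,0,0,0,0,-1],[0,0,0,0,0,0,-1],[0,0,0,0,0,0,-1]]' 50; python3 q.py
```

```text
t 7.58 q [0.079, 0.76, 1.211, 0.099, 2.219, 1.67] p [0.5668, 0.1417, 0.0831] F [0.3, 0.5, -0.4] op 0.0853 gf 0.0
x [ 0.495  0.001 -0.869] y [-0.008 -1.    -0.006] z [-0.869  0.01  -0.495]
t: 8.2
tool_pos: [0.5681, 0.1416, 0.0844]
tool_rot: [-2.711, 0.007, 1.569]
contact_force: [4.6, 1.0, 4.4]
opening: 0.0492
grip_force: 55.6
t 8.2 q [0.079, 0.758, 1.209, 0.099, 2.219, 1.67] p [0.5681, 0.1416, 0.0844] F [4.6, 1.0, 4.4] op 0.0492 gf 55.612433552742004
x [ 0.498  0.001 -0.867] y [-0.009 -1.    -0.006] z [-0.867  0.011 -0.498]
```

Gripped (opening 49 mm, 55 N). Next, work out the lift and the reorientation, and check them against the arm model.

```bash
sed -i 's/Z(-np.pi\/2)/Z(np.pi\/2)/' kin.py; cat > plan.py <<'E'
from kin import *
from h import status,cv2
k=fit()
def state():
    o=status.get_obs();return v(o['tool_pos']),Ro.from_rotvec(o['tool_rot']).as_matrix(),v(o['q'])
def placeR(yawdeg,tilt):
    th=np.radians(yawdeg);a=np.radians(tilt);yh=v([-np.sin(th),np.cos(th),0]);Zu=v([0,0,1.])
    z=np.sin(a)*yh-np.cos(a)*Zu; y=np.cross(yh,Zu); return np.c_[np.cross(y,z),y,z]
def rot5(R,Rt): return np.degrees(Ro.from_matrix(R.T@Rt).as_rotvec())/5
def sim(p,R,q,rows):
    for r in rows:
        p=p+R@v(r[3:6])*.03;R=R@Ro.from_rotvec(np.radians(5*v(r[:3]))).as_matrix()
        q,e=ik(p,R,k,q);
        if e>1e-3:print('BAD',e)
    return p,R,q
E
python3 - <<'E'
from plan import *
p,R,q=state()
tilt=90-np.degrees(np.arccos(-R[2,2]));print('pick tilt',90-tilt)
Rt=placeR(14.8,tilt);w=rot5(R,Rt);print('rot5',w.round(2),np.linalg.norm(w)); print(Rt.round(3))
up=R.T@v([0,0,1]);print('up',up.round(3),'-Y',(R.T@v([0,-1,0])).round(3))
p,R,q=sim(p,R,q,[[0,0,0,*(up*1)]]*6);print(p,q.round(2))
n=26
for i in range(n):
    r=np.r_[w/n,0,0,0]; p,R,q2=sim(p,R,q,[r]); 
    if abs(q2-q).max()>.25: print(i,'jump',(q2-q).round(2))
    q=q2
    if i%5==4: print(i,q.round(2),R[:,2].round(2), (R[:,2]*0.5+R[:,0]*-.867).round(2))
E
```

```text
pick tilt 60.120810864465284
rot5 [ -5.98  12.21 -21.92] 25.79696021217019
[[-0.221  0.967 -0.127]
 [ 0.838  0.255  0.482]
 [ 0.498 -0.    -0.867]]
up [-0.867 -0.006 -0.498] -Y [-0.001  1.    -0.011]
[0.56810147 0.14161109 0.26436173] [0.08 0.58 1.15 0.13 2.46 1.71]
4 [0.1  0.47 1.22 0.04 2.29 1.29] [-0.74 -0.05 -0.67] [-0.9  -0.34  0.27]
9 [0.1  0.33 1.32 0.04 2.09 0.92] [-0.57 -0.02 -0.82] [-0.8  -0.6  -0.04]
14 [0.07 0.19 1.44 0.11 1.9  0.55] [-0.39  0.08 -0.92] [-0.57 -0.74 -0.37]
19 [-0.    0.08  1.56  0.25  1.75  0.15] [-0.24  0.25 -0.94] [-0.26 -0.71 -0.65]
24 [-0.09  0.01  1.65  0.44  1.67 -0.28] [-0.14  0.44 -0.89] [ 0.07 -0.54 -0.84]
```

```bash

python3 -m jog '[[0,0,0,-0.4,0,-0.23,-1],[0,0,0,-0.867,0,-0.498,-1],[0,0,0,-0.867,0,-0.498,-1],[0,0,0,-0.867,0,-0.498,-1],[0,0,0,-0.867,0,-0.498,-1]]' >/dev/null; python3 q.py
python3 -m jog '[[0,0,0,-0.867,0,-0.498,-1],[0,0,0,-0.867,0,-0.498,-1],[-0.23,0.47,-0.843,0,0,0,-1],[-0.23,0.47,-0.843,0,0,0,-1],[-0.23,0.47,-0.843,0,0,0,-1]]' >/dev/null
python3 -m jog '[[-0.23,0.47,-0.843,0,0,0,-1],[-0.23,0.47,-0.843,0,0,0,-1],[-0.23,0.47,-0.843,0,0,0,-1],[-0.23,0.47,-0.843,0,0,0,-1],[-0.23,0.47,-0.843,0,0,0,-1]]' >/dev/null
python3 -m jog '[[-0.23,0.47,-0.843,0,0,0,-1],[-0.23,0.47,-0.843,0,0,0,-1],[-0.23,0.47,-0.843,0,0,0,-1],[-0.23,0.47,-0.843,0,0,0,-1],[-0.23,0.47,-0.843,0,0,0,-1]]' >/dev/null
python3 -m jog '[[-0.23,0.47,-0.843,0,0,0,-1],[-0.23,0.47,-0.843,0,0,0,-1],[-0.23,0.47,-0.843,0,0,0,-1],[-0.23,0.47,-0.843,0,0,0,-1],[-0.23,0.47,-0.843,0,0,0,-1]]' >/dev/null
python3 -m jog '[[-0.23,0.47,-0.843,0,0,0,-1],[-0.23,0.47,-0.843,0,0,0,-1],[-0.23,0.47,-0.843,0,0,0,-1],[-0.23,0.47,-0.843,0,0,0,-1],[-0.23,0.47,-0.843,0,0,0,-1]]' >/dev/null
python3 -m jog '[[-0.23,0.47,-0.843,0,0,0,-1],[-0.23,0.47,-0.843,0,0,0,-1],[-0.23,0.47,-0.843,0,0,0,-1],[0,0,0,0,0,0,-1]]' ; python3 q.py
python3 - <<'E'
from plan import *
p,R,q=state();t=v([.596,-.312,0])+.07*placeR(14.8,0)[:,2]*0
yh=v([-np.sin(np.radians(14.8)),np.cos(np.radians(14.8)),0])
Rt=placeR(14.8,30);print('rot err',rot5(R,Rt).round(2))
tgt=v([.596,-.312,.044])+.07*yh+.024*R[:,2]+v([0,0,.10]);d=R.T@(tgt-p)/.03;print('tgt',tgt,'d',(tgt-p).round(4),'units',d.round(2))
E
```

```text
t 8.82 q [0.078, 0.611, 1.184, 0.115, 2.392, 1.693] p [0.5672, 0.1409, 0.2194] F [0.8, 0.3, -5.4] op 0.0493 gf 54.74650025367737
x [ 0.497  0.001 -0.868] y [-0.009 -1.    -0.006] z [-0.868  0.01  -0.497]
t: 12.45
tool_pos: [0.5661, 0.1399, 0.2772]
tool_rot: [-1.645, -2.132, -0.433]
contact_force: [-0.1, -0.6, -5.3]
opening: 0.0494
grip_force: 54.7
t 12.45 q [-0.114, -0.005, 1.656, 0.484, 1.685, -0.362] p [0.5661, 0.1399, 0.2772] F [-0.1, -0.6, -5.3] op 0.0494 gf 54.66863393783569
x [-0.219  0.839  0.498] y [ 0.967  0.255 -0.005] z [-0.131  0.48  -0.867]
rot err [-0.05  0.03 -0.03]
tgt [ 0.57497381 -0.232791    0.12318806] d [ 0.0088 -0.3727 -0.154 ] units [-13.05  -2.86  -1.55]
```

```bash

python3 -m jog '[[0,0,0,-0.807,-0.222,-0.462,-1],[0,0,0,-0.807,-0.222,-0.462,-1],[0,0,0,-0.807,-0.222,-0.462,-1],[0,0,0,-0.807,-0.222,-0.462,-1],[0,0,0,-0.807,-0.222,-0.462,-1]]' >/dev/null
python3 -m jog '[[0,0,0,-0.807,-0.222,-0.462,-1],[0,0,0,-0.807,-0.222,-0.462,-1],[0,0,0,-0.807,-0.222,-0.462,-1],[0,0,0,-0.807,-0.222,-0.462,-1],[0,0,0,-0.807,-0.222,-0.462,-1]]' >/dev/null
python3 -m jog '[[0,0,0,-0.807,-0.222,-0.462,-1],[0,0,0,-0.807,-0.222,-0.462,-1],[0,0,0,-0.807,-0.222,-0.462,-1],[0,0,0,-0.5,0,0.867,-1],[0,0,0,-0.5,0,0.867,-1]]' >/dev/null
python3 -m jog '[[0,0,0,-0.5,0,0.867,-1],[0,0,0,-0.5,0,0.867,-1],[0,0,0,0,0,0,-1],[0,0,0,0,0,0,-1]]' >/dev/null;python3 q.py
python3 - <<'E'
from h import *
import pickle
S=get('scene');T=get('top');pickle.dump((S,T),open('D1.pkl','wb'))
def crop(d,x,y,w,h,s): return cv2.resize(cv2.convertScaleAbs(d['img'][y:y+h,x:x+w,::-1],alpha=1.5),(w*s,h*s),interpolation=cv2.INTER_CUBIC)
cv2.imwrite('pics/hover.png',np.vstack([crop(S,80,145,200,75,4),crop(T,255,155,200,75,4)]))
E
```

```text
t 14.82 q [-0.645, 0.339, 1.476, 0.318, 1.742, -0.914] p [0.5768, -0.2332, 0.1579] F [0.1, -0.2, -5.4] op 0.0494 gf 54.44056034088135
x [-0.221  0.839  0.498] y [ 0.967  0.255 -0.001] z [-0.128  0.481 -0.867]
```

View pics/hover.png

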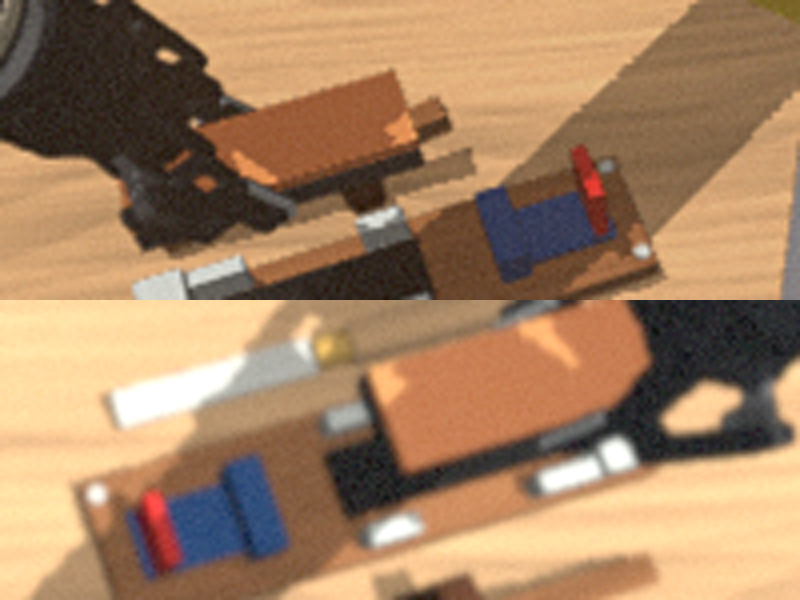

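The stone is held orange side up above the bed and parallel to the holder. I triangulate its jaw-end corners and the holder features with the same cameras, to align them laterally relative to each other.

```bash
python3 - <<'E'
from h import *
import pickle
S,T=pickle.load(open('D1.pkl','rb'));D0=pickle.load(open('D0.pkl','rb'))
f=lambda o,of,s:(lambda x,y:(o[0]+(x-of[0]+.5)/s-.5,o[1]+(y-of[1]+.5)/s-.5))
a=f((80,145),(0,0),4);b=f((255,155),(0,300),4)
th=np.radians(14.8);xh=np.array([np.cos(th),np.sin(th),0]);yh=np.array([-np.sin(th),np.cos(th),0])
tp=np.array([.5768,-.2332,.1579])
P={}
for n,s,t in(('st +x',(414,139),(365,375)),('st -x',(391,71),(407,473)),('screw+x',(641,251),(97,494)),
 ('jaw in -x',(475,193),(290,548)),('jaw out -x',(502,187),(253,555)),('tab -x',(571,148),(182,565)),('tab +x',(590,172),(150,492)),
 ('guide jaw-x  out',(355,222),(368,542)),('guide jaw -x in',(411,211),(362,523))):
    p,e=tri(S,a(*s),T,b(*t));P[n]=p;print(n,p.round(4),round(e,4),'lat rel tcp %.4f'%((p-tp)@xh),'long %.4f'%((p-tp)@yh))
u=P['st +x']-P['st -x'];print('stone w',np.linalg.norm(u),'dir',np.degrees(np.arctan2(u[1],u[0])))
# red blobs, both views from D0: centroid of the tab
p,e=tri(D0['scene'],(227,190.6),D0['top'],(293.9,211.5));print('tab blob',p,e,(p-tp)@xh)
# shared-plane guide/bed/base points, top view only, at given heights
d=f((265,155),(331,300),3)
for n,z,q in(('bed jaw +x',.03,(545,415)),('bed jaw -x',.03,(561,460)),('base+x',.018,(358,436)),('base-x',.018,(403,550)),('jaw+x',.048,(497,417)),('jaw-x',.048,(517,489)),('tab+x',.073,(412,446)),('tab-x',.073,(429,500)),('stop+x',.048,(720,332)),('stop-x',.048,(763,428)),('guideSt +x in',.042,(719,349)),('gSt -x in',.042,(748,419)),('gJ +x in',.042,(584,388)),('gJ -x in',.042,(617,459))):
    w=onz(D0['top'],*d(*q),z)-tp;print(n,'lat %.4f long %.4f'%(w@xh,w@yh))
for n,q in(('st+x',(365,375)),('st-x',(407,473))):
    w=onz(T,*b(*q),.182)-tp;print('top-only',n,w@xh,w@yh)
E
```

```text
st +x [ 0.58   -0.1547  0.1818] 0.0031 lat rel tcp 0.0232 long 0.0751
st -x [ 0.5334 -0.1677  0.1828] 0.0012 lat rel tcp -0.0253 long 0.0744
screw+x [ 0.5607 -0.0431  0.0166] 0.0003 lat rel tcp 0.0330 long 0.1879
jaw in -x [ 0.5218 -0.1429  0.0426] 0.0002 lat rel tcp -0.0301 long 0.1013
jaw out -x [ 0.5189 -0.1245  0.0414] 0.0031 lat rel tcp -0.0282 long 0.1199
tab -x [ 0.5118 -0.0801  0.0665] 0.0003 lat rel tcp -0.0238 long 0.1646
tab +x [ 0.5469 -0.0661  0.0882] 0.0055 lat rel tcp 0.0138 long 0.1692
guide jaw-x  out [ 0.5257 -0.2061  0.024 ] 0.0297 lat rel tcp -0.0425 long 0.0392
guide jaw -x in [ 0.5333 -0.1821  0.0466] 0.0003 lat rel tcp -0.0290 long 0.0605
stone w 0.04844109577042754 dir 15.626889505314477
tab blob [ 0.5336143  -0.07034398  0.05707658] 0.0007932367093266366 -0.00015206046038657856
bed jaw +x lat 0.0151 long 0.0609
bed jaw -x lat -0.0202 long 0.0614
base+x lat 0.0431 long 0.1972
base-x lat -0.0478 long 0.1922
jaw+x lat 0.0216 long 0.1002
jaw-x lat -0.0324 long 0.1043
tab+x lat 0.0159 long 0.1705
tab-x lat -0.0236 long 0.1715
stop+x lat 0.0336 long -0.0794
stop-x lat -0.0431 long -0.0816
guideSt +x in lat 0.0225 long -0.0766
gSt -x in lat -0.0332 long -0.0766
gJ +x in lat 0.0242 long 0.0299
gJ -x in lat -0.0327 long 0.0259
top-only st+x 0.023596750194190795 0.07666814559720019
top-only st-x -0.024969250507945916 0.07471853129854383
```

```bash

python3 -m jog '[[0,0,0,-0.36,-0.014,0.654,-1],[0,0,0,-0.36,-0.014,0.654,-1],[0,0,0,-0.36,-0.014,0.654,-1],[0,0,0,-0.36,-0.014,0.654,-1],[0,0,0,-0.36,-0.014,0.654,-1]]' >/dev/null
python3 -m jog '[[0,0,0,0,0,0,-1],[0,0,0,0,0,0,-1]]' >/dev/null;python3 q.py
python3 - <<'E'
from h import *
import pickle
I=[(get('scene'),get('top')) for _ in range(6)]
S,T=I[0];
for j,X in((0,S),(1,T)): X['img']=np.mean([i[j]['img'].astype(float) for i in I],0).astype(np.uint8)
pickle.dump((S,T),open('D2.pkl','wb'))
def crop(d,x,y,w,h,s): return cv2.resize(cv2.convertScaleAbs(d['img'][y:y+h,x:x+w,::-1],alpha=1.5),(w*s,h*s),interpolation=cv2.INTER_CUBIC)
cv2.imwrite('pics/hover2.png',np.vstack([crop(S,100,175,133,50,6),crop(T,290,160,133,50,6)]))
E
```

```text
t 15.8 q [-0.645, 0.455, 1.53, 0.313, 1.58, -0.968] p [0.5739, -0.2313, 0.0452] F [-0.1, -0.0, -4.9] op 0.0494 gf 54.43988084793091
x [-0.221  0.839  0.498] y [ 0.967  0.255 -0.001] z [-0.128  0.481 -0.867]
```

View pics/hover2.png

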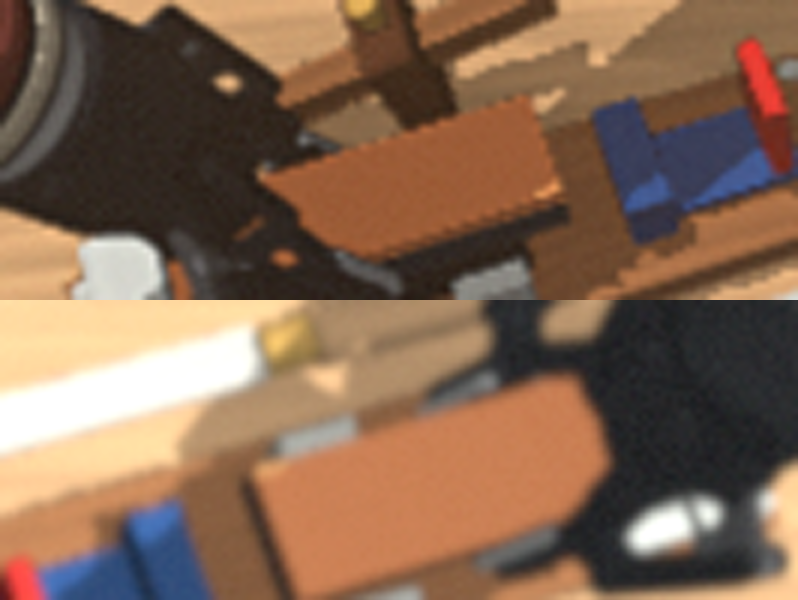

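The stone hovers just above the guides. I'll take lateral edge profiles across guides and stone in both views, for a relative alignment.

```bash
cat > prof.py <<'E'
from h import *
import pickle
from scipy.ndimage import map_coordinates
D0=pickle.load(open('D0.pkl','rb'));S2,T2=pickle.load(open('D2.pkl','rb'))
th=np.radians(14.7);xh=np.array([np.cos(th),np.sin(th),0]);yh=np.array([-np.sin(th),np.cos(th),0])
o=np.array(status.get_obs()['tool_pos'])*[1,1,0]
def prof(d,z,L,lat,ch):
    A=[]
    for l in L:
        px=np.array([proj(d,o+xh*s+yh*l+[0,0,z]) for s in lat])
        im=ch(d['img'].astype(float));A.append(map_coordinates(im,[px[:,1],px[:,0]],order=1))
    return np.mean(A,0)
bright=lambda i:i.min(2); orange=lambda i:i[:,:,0]-i[:,:,2]
def edges(lat,p,th):
    b=p>th;r=[]
    for i in np.flatnonzero(b[1:]!=b[:-1]): r.append(('+' if b[i+1] else '-')+'%.1f'%(1e3*(lat[i]+(th-p[i])/(p[i+1]-p[i])*(lat[i+1]-lat[i]))))
    return r
E
python3 - <<'E'
from prof import *
lat=np.arange(-.06,.06,.0005)
for n,d in D0.items():
    for nm,L in(('stopguides',np.arange(-.072,-.055,.002)),('jawguides',np.arange(.030,.046,.002))):
        p=prof(d,.042,L,lat,bright);print(n,nm,'max',p.max().round(),edges(lat,p,.6*p.max()))
    for l in (-.04,-.02,0,.02): 
        p=prof(d,.03,[l,l+.005],lat,bright);print('  bed',l,edges(lat,p,35)) 
for n,d in(('scene',S2),('top',T2)):
    for L in(-.02,.01,.03,.05,.065):
        p=prof(d,.0777,[L,L+.004],lat,orange);print(n,'stone',L,p.max().round(),edges(lat,p,.65*p.max()))
# jaw block edges D0
for n,d in D0.items():
    p=prof(d,.048,np.arange(.107,.117,.002),lat,lambda i:i[:,:,2]-i[:,:,0]);print(n,'jaw lat',edges(lat,p,10))
lo=np.arange(-.12,.2,.001)
E
```

```text
scene stopguides max 133.0 ['+-39.7', '--25.0', '+29.7', '-41.9']
scene jawguides max 131.0 ['+-37.4', '--24.7', '+30.1', '-42.2']
  bed -0.04 ['--19.1', '+31.7', '-53.5']
  bed -0.02 ['--18.7', '+31.5', '-53.4']
  bed 0 ['--18.5', '+31.1', '-53.1']
  bed 0.02 ['+-54.1', '--18.1', '+21.4', '-53.5']
top stopguides max 162.0 ['+-55.1', '--50.7', '+-41.5', '--27.5', '+25.3', '-39.9', '+45.1', '-55.0']
top jawguides max 165.0 ['+-41.0', '--27.3', '+25.6', '-40.5', '+44.8', '-48.9']
  bed -0.04 ['--17.2', '+17.3']
  bed -0.02 ['--17.4', '+16.5']
  bed 0 ['--18.9', '+17.3']
  bed 0.02 ['--18.5', '+16.7', '-17.6', '+18.1']
scene stone -0.02 69.0 ['+-55.9', '--52.5', '+-20.4', '-13.8']
scene stone 0.01 69.0 ['--53.2', '+-22.5', '-32.1']
scene stone 0.03 69.0 ['+-20.8', '-31.9']
scene stone 0.05 69.0 ['--58.7', '+-47.2', '--35.5', '+-21.9', '-32.3']
scene stone 0.065 82.0 ['+-48.1', '--38.2', '+-20.5', '-30.7']
top stone -0.02 80.0 ['--49.8', '+-48.5', '--40.5', '+-23.5', '-24.5']
top stone 0.01 79.0 ['--40.2', '+-25.1', '-24.2']
top stone 0.03 80.0 ['--49.0', '+-26.1', '-26.6', '+45.7', '-50.4']
top stone 0.05 79.0 ['--48.4', '+-25.8', '-23.4', '+57.8']
top stone 0.065 81.0 ['+-58.6', '--49.9', '+-25.9', '-24.6']
scene jaw lat ['+-22.5', '-31.2']
top jaw lat ['+-27.7', '-25.9']
```

```bash

python3 -m jog '[[0,0,0,-0.108,-0.02,0.188,-1],[0,0,0,0,0,0,-1]]' |grep -E 'force|pos'
python3 -m jog '[[0,0,0,-0.054,0,0.094,-1],[0,0,0,-0.054,0,0.094,-1],[0,0,0,0,0,0,-1]]' |grep -E 'force|pos'
python3 -m jog '[[0,0,0,-0.05,0,0.087,-1],[0,0,0,-0.05,0,0.087,-1],[0,0,0,0,0,0,-1]]' |grep -E 'force|pos'
```

```text
tool_pos: [0.5722, -0.2307, 0.037]
contact_force: [-0.6, 0.4, -6.0]
grip_force: 54.6
tool_pos: [0.5726, -0.231, 0.0311]
contact_force: [-0.3, 0.0, -4.7]
grip_force: 54.6
tool_pos: [0.5726, -0.231, 0.0252]
contact_force: [-0.5, -0.3, -5.0]
grip_force: 54.7
```

No contact, and the stone's underside is already below the guide tops. I continue in small steps.

```bash

python3 -m jog '[[0,0,0,-0.025,0,0.043,-1],[0,0,0,0,0,0,-1]]' |grep -E 'force|pos'
python3 -m jog '[[0,0,0,-0.017,0,0.029,-1],[0,0,0,0,0,0,-1]]' |grep -E 'force|pos'
```

```text
tool_pos: [0.5729, -0.2312, 0.0249]
contact_force: [-1.7, 0.9, 0.1]
grip_force: 54.9
tool_pos: [0.5729, -0.2311, 0.0249]
contact_force: [-3.9, 1.2, 5.6]
grip_force: 55.5
```

```bash
python3 q.py; python3 - <<'E'
from h import *
import pickle
S=get('scene');T=get('top');pickle.dump((S,T),open('D3.pkl','wb'))
def crop(d,x,y,w,h,s): return cv2.resize(cv2.convertScaleAbs(d['img'][y:y+h,x:x+w,::-1],alpha=1.8),(w*s,h*s),interpolation=cv2.INTER_CUBIC)
cv2.imwrite('pics/down.png',np.vstack([crop(S,100,180,133,50,6),crop(T,290,165,133,50,6)]))
a=lambda x,y:(100+(x+.5)/6-.5,180+(y+.5)/6-.5)
E
```

```text
t 17.9 q [-0.646, 0.481, 1.534, 0.313, 1.553, -0.978] p [0.5729, -0.2311, 0.0249] F [-3.9, 1.2, 5.6] op 0.0497 gf 55.47532796859741
x [-0.221  0.838  0.5  ] y [ 0.967  0.256 -0.002] z [-0.13   0.483 -0.866]
```

View pics/down.png

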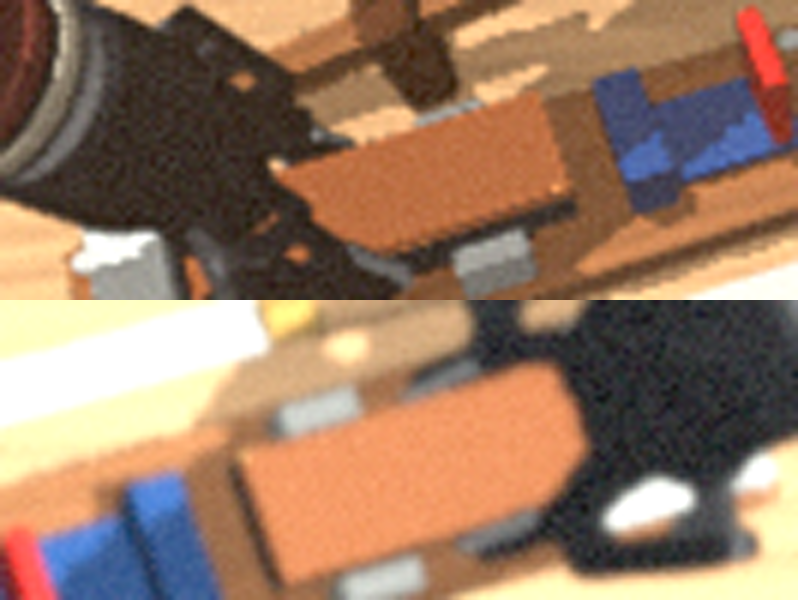

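The stone sits between the guides, orange side up and centred. At (570,190) in the scene panel, its dark layer shows just above the guide top. I open slightly and back out along the fingers.

```bash

python3 -m jog '[[0,0,0,0,0,0,0.1],[0,0,0,0,0,0,0.2],[0,0,0,0,0,0,0.32],[0,0,0,0,0,0,0.32],[0,0,0,0,0,0,0.32]]' 20; 
python3 -m jog '[[0,0,0,0,0,-0.3,0.32],[0,0,0,0,0,-0.6,0.32],[0,0,0,0,0,-1,0.32],[0,0,0,0,0,-1,0.32],[0,0,0,0,0,-1,0.32]]'
python3 -m jog '[[0,0,0,-0.3,0,-1,0.32],[0,0,0,-0.5,0,-1,0.32],[0,0,0,-0.5,0,-1,0.32],[0,0,0,0,0,0,0.32]]'>/dev/null; python3 q.py
python3 - <<'E'
from h import *
import pickle
I=[(get('scene'),get('top')) for _ in range(4)]
S,T=I[0];
for j,X in((0,S),(1,T)): X['img']=np.mean([i[j]['img'].astype(float) for i in I],0).astype(np.uint8)
pickle.dump((S,T),open('D4.pkl','wb'))
def crop(d,x,y,w,h,s): return cv2.resize(cv2.convertScaleAbs(d['img'][y:y+h,x:x+w,::-1],alpha=1.6),(w*s,h*s),interpolation=cv2.INTER_CUBIC)
cv2.imwrite('pics/placed.png',np.vstack([crop(S,100,165,160,75,5)[:300],crop(T,265,160,160,60,5)]))
E
```

```text
t: 18.62
tool_pos: [0.5729, -0.2311, 0.023]
tool_rot: [-1.644, -2.133, -0.437]
contact_force: [2.2, -0.5, -1.0]
opening: 0.0568
grip_force: 0.0
t: 19.25
tool_pos: [0.5885, -0.2889, 0.127]
tool_rot: [-1.646, -2.135, -0.437]
contact_force: [0.5, -0.7, -0.6]
opening: 0.0564
grip_force: 0.0
t 19.75 q [-0.752, 0.541, 1.16, 0.281, 1.876, -0.983] p [0.6091, -0.3665, 0.1865] F [-0.8, 0.5, 0.7] op 0.0564 gf 0.0
x [-0.221  0.841  0.494] y [0.967 0.253 0.001] z [-0.124  0.478 -0.869]
```

View pics/placed.png

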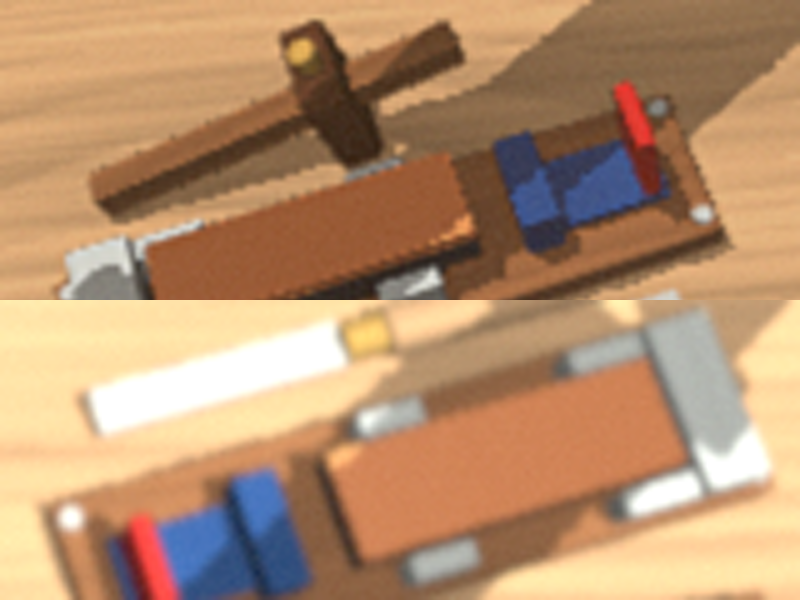

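The stone lies flat on the bed, orange side up and close to the stop, with the jaw open. The red tab is at about (637,137) in the scene panel and (150,557) in the top panel. I measure it along the holder axis relative to the stone, whose position is known from the arm.

```bash
python3 - <<'E'
import prof
from prof import *
from plan import *
S,T=pickle.load(open('D4.pkl','rb'))
prof.o=np.array([.5729,-.2311,0]);
lo=np.arange(-.11,.21,.0005)
def lprof(d,z,lats,ch):
    A=[]
    for s in lats:
        px=np.array([proj(d,prof.o+xh*s+yh*l+[0,0,z]) for l in lo]);A.append(map_coordinates(ch(d['img'].astype(float)),[px[:,1],px[:,0]],order=1))
    return np.mean(A,0)
red=lambda i:i[:,:,0]-1.0*np.maximum(i[:,:,1]*1.9,i[:,:,2]*1.9); blue=lambda i:i[:,:,2]-i[:,:,0]
for n,d in(('scene',S),('top',T)):
    print(n,'stone z.055',edges(lo,(q:=lprof(d,.055,[-.012,-.008,-.004],orange)),.6*np.max(q)))
    print(n,'tab z.073',edges(lo,(q:=lprof(d,.073,[-.003,0,.003],red)),.5*np.max(q)))
    print(n,'jaw z.048',edges(lo,lprof(d,.048,[-.006,0,.006],blue),5))
    lat=np.arange(-.05,.05,.0005)
    for L in(.160,.165,.170): q=prof.prof(d,.073,[L],lat,red);print(n,'tab lat',L,edges(lat,q,.5*q.max()))
p,R,q=state();th=np.radians(14.7)
Rt=np.c_[[np.cos(th),np.sin(th),0],[np.sin(th),-np.cos(th),0],[0,0,-1]];w=rot5(R,Rt);print('rot',w.round(2),np.linalg.norm(w))
E
```

```text
scene stone z.055 ['+161.6', '-172.1']
scene tab z.073 ['+159.6', '-169.0']
scene jaw z.048 ['+97.3', '-117.3', '+151.8', '-155.5']Traceback (most recent call last):
  File "<stdin>", line 18, in <module>
AttributeError: 'function' object has no attribute 'prof'
```

```bash
python3 - <<'E'
from prof import *
import prof as M
from plan import *
S,T=pickle.load(open('D4.pkl','rb'))
M.o=np.array([.5729,-.2311,0]);
lo=np.arange(-.11,.21,.0005)
def lprof(d,z,lats,ch):
    A=[]
    for s in lats:
        px=np.array([proj(d,M.o+xh*s+yh*l+[0,0,z]) for l in lo]);A.append(map_coordinates(ch(d['img'].astype(float)),[px[:,1],px[:,0]],order=1))
    return np.mean(A,0)
red=lambda i:i[:,:,0]-1.9*np.maximum(i[:,:,1],i[:,:,2]); blue=lambda i:i[:,:,2]-i[:,:,0]
for n,d in(('scene',S),('top',T)):
    print(n,'stone',edges(lo,lprof(d,.055,[-.012,-.008,-.004],orange),45),'tab z.073',edges(lo,(q:=lprof(d,.073,[-.003,0,.003],red)),.5*np.max(q)),'jaw z.048',edges(lo,lprof(d,.048,[-.006,0,.006],blue),5),'stop',edges(lo,lprof(d,.048,[-.006,0,.006],bright),60))
    lat=np.arange(-.05,.05,.0005)
    for L in(.160,.165,.170): q=M.prof(d,.073,[L],lat,red);print(n,'tab lat',L,edges(lat,q,.5*q.max()))
p,R,q=state();th=np.radians(14.7)
Rt=np.c_[[np.cos(th),np.sin(th),0],[np.sin(th),-np.cos(th),0],[0,0,-1]];w=rot5(R,Rt);print('rot',w.round(2),np.linalg.norm(w))
for zz in(.15,.042):
    tgt=M.o+.166*yh+[0,0,zz];print('tgt',tgt.round(4),ik(tgt,Rt,k,v([-.25,.3,1.7,0,1.2,1.1]))[0].round(2))
print('at Rt, pos delta in tool units',(Rt.T@(M.o+.166*yh+[0,0,.15]-p)/.03).round(2),'now-tool',(R.T@(M.o+.166*yh+[0,0,.15]-p)/.03).round(2))
E
```

```text
scene stone ['+-73.7', '-75.8', '+159.6', '-173.3'] tab z.073 ['+159.6', '-169.0'] jaw z.048 ['+97.3', '-117.3', '+151.8', '-155.5'] stop ['--82.8']
scene tab lat 0.16 ['+-12.0', '-24.0']
scene tab lat 0.165 ['+-15.0', '-23.5']
scene tab lat 0.17 ['+-3.5', '-1.2', '+8.6', '-16.4']
top stone ['--106.8', '+-72.7', '-77.8', '+158.3', '-171.1', '+183.8', '-198.9', '+200.6'] tab z.073 ['+163.4', '-172.7'] jaw z.048 ['+98.8', '-155.5', '+173.8', '-178.2'] stop ['--77.1', '+153.3', '-157.1', '+199.6']
top tab lat 0.16 []
top tab lat 0.165 ['+-18.5', '-18.4']
top tab lat 0.17 ['+-20.5', '-17.3']
rot [-4.73 -4.67 17.57] 18.783150461767164
tgt [ 0.5308 -0.0705  0.15  ] [-0.27 -0.1   1.9  -0.    1.34  1.04]
tgt [ 0.5308 -0.0705  0.042 ] [-0.27  0.04  1.96 -0.    1.14  1.04]
at Rt, pos delta in tool units [-1.000e-02 -1.007e+01  1.080e+00] now-tool [8.18 0.01 5.97]
```

```bash

python3 -m jog '[[-0.249,-0.246,0.925,0,0,0,-0.06],[-0.249,-0.246,0.925,0,0,0,-0.06],[-0.249,-0.246,0.925,0,0,0,-0.06],[-0.249,-0.246,0.925,0,0,0,-0.06],[-0.249,-0.246,0.925,0,0,0,-0.06]]'>/dev/null
python3 -m jog '[[-0.249,-0.246,0.925,0,0,0,-0.06],[-0.249,-0.246,0.925,0,0,0,-0.06],[-0.249,-0.246,0.925,0,0,0,-0.06],[-0.249,-0.246,0.925,0,0,0,-0.06],[-0.249,-0.246,0.925,0,0,0,-0.06]]'>/dev/null
python3 -m jog '[[-0.249,-0.246,0.925,0,0,0,-0.06],[-0.249,-0.246,0.925,0,0,0,-0.06],[-0.249,-0.246,0.925,0,0,0,-0.06],[-0.249,-0.246,0.925,0,0,0,-0.06],[-0.249,-0.246,0.925,0,0,0,-0.06]]'>/dev/null
python3 -m jog '[[-0.249,-0.246,0.925,0,0,0,-0.06],[-0.249,-0.246,0.925,0,0,0,-0.06],[-0.249,-0.246,0.925,0,0,0,-0.06],[-0.249,-0.246,0.925,0,0,0,-0.06]]'>/dev/null
python3 -m jog '[[0,0,0,0,-1,0,-0.06],[0,0,0,0,-1,0,-0.06],[0,0,0,0,-1,0,-0.06],[0,0,0,0,-1,0,-0.06],[0,0,0,0,-1,0,-0.06]]'>/dev/null
python3 -m jog '[[0,0,0,0,-1,0,-0.06],[0,0,0,0,-1,0,-0.06],[0,0,0,0,-1,0,-0.06],[0,0,0,0,-1,0,-0.06],[0,0,0,0,-1,0,-0.06]]'>/dev/null
python3 -m jog '[[0,0,0,0,0,0,-0.06],[0,0,0,0,0,0,-0.06]]'>/dev/null; python3 q.py
python3 - <<'E'
from plan import *
p,R,q=state();th=np.radians(14.7);yh=v([-np.sin(th),np.cos(th),0])
Rt=np.c_[[np.cos(th),np.sin(th),0],[np.sin(th),-np.cos(th),0],[0,0,-1]];print(rot5(R,Rt).round(2),(R.T@(v([.5729,-.2311,.042])+.166*yh-p)/.03).round(3))
E
```

```text
t 24.02 q [-0.275, -0.123, 1.867, -0.001, 1.397, 1.041] p [0.5324, -0.0735, 0.1827] F [-0.3, -0.4, -0.8] op 0.0397 gf 0.0
x [0.968 0.253 0.001] y [ 0.253 -0.968  0.002] z [ 0.001 -0.002 -1.   ]
[ 0.02 -0.01 -0.01] [-0.03  -0.119  4.689]
```

```bash

python3 -m jog '[[0,0,0,-0.03,-0.12,1,-0.06],[0,0,0,0,0,1,-0.06],[0,0,0,0,0,1,-0.06],[0,0,0,0,0,1,-0.06],[0,0,0,0,0,0.6,-0.06]]' |grep -E 'force|pos'
python3 -m jog '[[0,0,0,0,0,0,-0.06],[0,0,0,0,0,0,-1],[0,0,0,0,0,0,-1],[0,0,0,0,0,0,-1],[0,0,0,0,0,0,-1]]' 30; python3 q.py
```

```text
tool_pos: [0.53, -0.0709, 0.0429]
contact_force: [-0.4, -0.5, 0.2]
grip_force: 0.0
t: 25.28
tool_pos: [0.532, -0.0707, 0.0463]
tool_rot: [3.113, 0.399, 0.005]
contact_force: [0.4, -1.5, 6.2]
opening: 0.0093
grip_force: 32.7
t 25.27 q [-0.27, 0.033, 1.962, -0.001, 1.142, 1.046] p [0.532, -0.0707, 0.0463] F [0.4, -1.5, 6.2] op 0.0093 gf 32.7018266916275
x [0.968 0.252 0.003] y [ 0.252 -0.968  0.003] z [ 0.004 -0.002 -1.   ]
```

```bash

python3 -m jog '[[0,0,0,0,0.2,0,-1],[0,0,0,0,0.2,0,-1],[0,0,0,0,0.2,0,-1],[0,0,0,0,0,0,-1]]' 40 |grep -E 'force|pos'
python3 -m jog '[[0,0,0,0,0.13,0,-1],[0,0,0,0,0.13,0,-1],[0,0,0,0,0,0,-1]]' |grep -E 'force|pos'
python3 -m jog '[[0,0,0,0,0.07,0,-1],[0,0,0,0,0,0,-1]]' |grep -E 'force|pos';python3 -m jog '[[0,0,0,0,0.05,0,-1],[0,0,0,0,0,0,-1]]' |grep -E 'force|pos'
```

```text
tool_pos: [0.5363, -0.0876, 0.0463]
contact_force: [-0.9, 1.1, 7.1]
grip_force: 41.0
tool_pos: [0.5381, -0.0943, 0.0463]
contact_force: [-2.1, 4.3, 8.9]
grip_force: 41.3
tool_pos: [0.5385, -0.096, 0.0463]
contact_force: [-2.5, 4.8, 9.3]
grip_force: 41.3
tool_pos: [0.5389, -0.0973, 0.0463]
contact_force: [-2.2, 5.8, 9.2]
grip_force: 41.4
```

```bash
for i in 1; do
python3 -m jog '[[0,0,0,0,0.06,0,-1],[0,0,0,0,0,0,-1]]' |grep -E 'contact|pos'
python3 -m jog '[[0,0,0,0,0.06,0,-1],[0,0,0,0,0,0,-1]]' |grep -E 'contact|pos'
python3 -m jog '[[0,0,0,0,0.06,0,-1],[0,0,0,0,0,0,-1]]' |grep -E 'contact|pos'; done
```

```text
tool_pos: [0.5393, -0.0989, 0.0463]
contact_force: [-2.6, 6.8, 9.2]
tool_pos: [0.5392, -0.0989, 0.0463]
contact_force: [-5.3, 12.0, 13.2]
tool_pos: [0.5393, -0.0989, 0.0463]
contact_force: [-7.2, 18.5, 16.1]
```

```bash

python3 -m jog '[[0,0,0,0,0.05,0,-1],[0,0,0,0,0,0,-1],[0,0,0,0,0,0,-1]]' |grep -E 'contact|pos'
python3 -m jog '[[0,0,0,0,0,0,-0.5],[0,0,0,0,0,0,-0.3],[0,0,0,0,0,0,-0.2],[0,0,0,0,0,0,-0.2]]' | grep -E 'contact|pos|open'
python3 -m jog '[[0,0,0,0,-0.15,-0.2,-0.2],[0,0,0,0,0,-0.7,-0.2],[0,0,0,0,0,-1,-0.2],[0,0,0,0,0,-1,-0.2],[0,0,0,0,0,-1,-0.2]]' >/dev/null
python3 -m jog '[[0,0,0,-1,-1,-1,-0.2],[0,0,0,-1,-1,-1,-0.2],[0,0,0,-1,-1,0,-0.2],[0,0,0,0,0,0,-0.2],[0,0,0,0,0,0,-0.2]]' >/dev/null; python3 q.py
python3 - <<'E'
from h import *
import pickle
S=get('scene');T=get('top');pickle.dump((S,T),open('D5.pkl','wb'))
def crop(d,x,y,w,h,s): return cv2.resize(cv2.convertScaleAbs(d['img'][y:y+h,x:x+w,::-1],alpha=1.6),(w*s,h*s),interpolation=cv2.INTER_CUBIC)
cv2.imwrite('pics/final.png',np.vstack([crop(S,100,175,160,60,5),crop(T,265,160,160,60,5)]))
E
```

```text
tool_pos: [0.5392, -0.0989, 0.0463]
contact_force: [-8.3, 23.7, 18.2]
tool_pos: [0.5397, -0.1056, 0.0445]
contact_force: [1.2, -0.2, 0.3]
opening: 0.0346
t 29.52 q [-0.257, -0.44, 2.055, -0.001, 1.524, 1.058] p [0.4291, -0.0365, 0.2218] F [-0.0, -0.1, 0.3] op 0.0342 gf 0.0
x [0.968 0.252 0.001] y [ 0.252 -0.968  0.002] z [ 0.002 -0.002 -1.   ]
```

View pics/final.png

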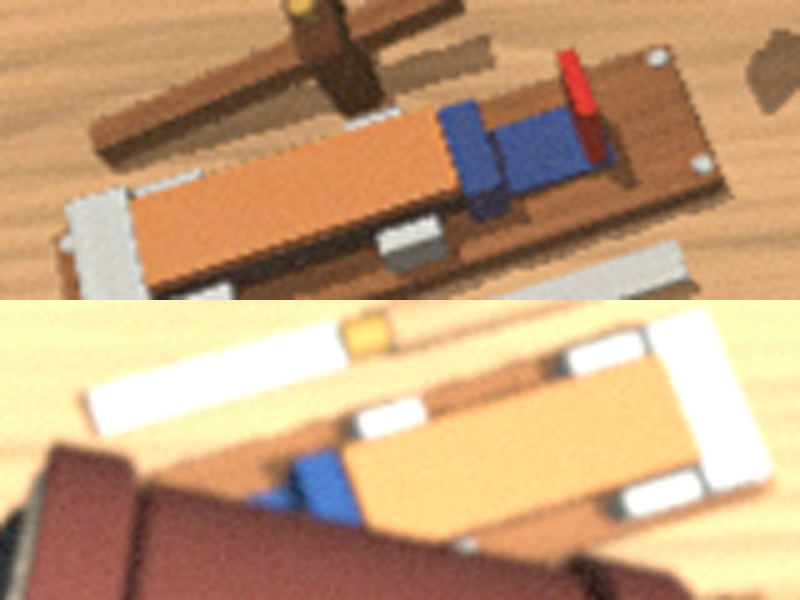

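The stone lies on the bed orange side up, with its ends touching the stop at (130,215) and the jaw at (450,150) in the scene panel. The robot is clear, and the gauge and chisel have not moved.

```bash
python3 -c "
from station import finish_job;print(finish_job())"
```

```text
the job is handed in; nothing more can be done
None
```

The stone lies on the holder bed with its orange side up, pressed against the end stop by the jaw (about 25 N at the last push). I handed the job in at about 29.5 s; no verdict came back.

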